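Shut the chart table's flap and plant the chart lamp in its hidden socket

ROBOT

A 6-joint arm with a two-finger parallel gripper is mounted at the origin on the work surface. World frame = base frame: x ahead of the robot, y to its left, z up, the work surface at z = 0. Lengths are in m, angles in degrees, forces in N, time in s.
With the tool pointing down it reaches from about 0.375 to 0.9 m from the base axis. Payload 3.1 kg.
Tool frame: the origin (TCP) lies at the very end of the fingers, on their centre line; the grasp point (between the pads) lies 19 mm behind it (bot.hold_point_z is the z of the grasp point in the tool frame, in m); z points along the fingers, y is the line along which they close (so a half turn about z gives the same grasp; the last joint's range is limited). The gripper opens to 87 mm and grips with 3 to 60 N. Pads are 19 mm wide; open, the fingers measure 117 mm over their backs; the gripper's body (75 mm by 190 mm) begins 51 mm behind the grasp point.
Start: joints at [54.689, 30.224, 82.088, -0, 67.689, -10.227], TCP at [0.265, 0.566, 0.223] pointing down, gripper open.
Joint ranges: [-176.69, 176.69], [-43.24, 126.21], [12.49, 139.97], [-82, 262], [0, 151.66], [-163.58, 163.58]. Speed limits (degrees/s): [159.86, 159.86, 180, 180, 180, 180].

INTERFACE

Orientations are given as a 3x3 rotation matrix whose columns are the frame's x, y, z axes.
In Python, from rig import bot, capture, camera_model gives the robot as it stands.
- The arm moves only by the tool apply_moves, never from a script. Its argument "plan" is text: rows parted by semicolons, each of 6 numbers parted by spaces: the shift along the tool's x, y, z in units of 0.05 m (1.0 is 0.05 m), then the turn, a rotation vector about the tool's x, y, z in units of 360 degrees (1.0 is 360 degrees). In form: dx dy dz ax ay az; .... A call has 1 to 10 rows; each row shifts and turns the commanded pose from where the row before left it, along the tool's axes as they then stand; what a row does not reach is not made up. A row lasts 1/12 s, in which the tool goes at most 41.7 mm and 7.16 degrees, less where a joint would pass 70% of its speed; a pose out of reach is approached as far as the arm can. A call with a number of a shift or a turn outside -1 to 1 is refused whole. A call with a gripper value outside its range is refused whole. "gripper" is the gripper command: -1 is shut, 1 is fully open, values between are in proportion, set as the call begins (left out, the last holds). The fingers move at their own pace and stop on an object; the grip force is fixed at half the most. Time passes only in rows, so rows that do not move let the fingers close. It gives the time, the measured TCP pose, the force, the opening and the grip force at its end, in the units of the state.
- bot.read_state(): the state, without advancing time (a new reading comes with each control period).
- capture(name): name is "scene" or "top" or "wrist"; returns the picture (400x640x3 uint8, red, green, blue); there is no depth.
- camera_model(name): a dict with "vertical_fov" (degrees; the focal length in pixels is half the picture's height over the tangent of half this angle, whatever the lens; pixels are square), "cx", "cy" (the principal point, pixels), "position" and "rotation" of the camera in the world; the wrist camera has in their place "hand_eye" (4x4, takes a point from camera to tool coordinates, whose origin is the TCP and whose axes are the flange's). Camera axes: x right, y down, z forward; pixel columns grow to the right and rows downward; lengths in m; the calibration is good to about 2 mm. A picture is of the moment at which its call begins: read the wrist's pose just before it. camera_model takes no time and is no camera call.
- bot.hand_in(): hands the job in; it is judged then, once.
The state is a dict: "time_s": time; "joint_positions": joint angles; "qvel": joint speeds; "tau": joint torques, N m; "position": TCP position; "tcp_rot": TCP orientation; "force": force on the tool from outside, world axes, zero at the start; "moment": the same for the moment, N m; "opening": opening from 0.0 (shut) to 1.0 (fully open); "grasp_force": force on a finger pad.
Only numpy, scipy, OpenCV 4.12 (cv2) and the standard library are available. Lean on these libraries where they do the work, as an engineer would, in place of code of your own. Each camera call takes 0.05 s, during which the arm holds its last target. There are 200 camera calls.

TASK

Shut the half-open flap of the chart locker, then take the small round chart lamp from its wooden rest and plant it through the brass ring in the flap: the lamp's pin must go into the blind socket hidden somewhere under the ring, until the foot plate sits flat on the flap, fully home and upright. Leave the flap shut and the lamp standing free, and leave the other things on the table where they are.

Things in the scene. Friction and masses are not known exactly. Their poses are not given: they have to be found in the camera images.
- flap (a joint): opening angle (rad) of the locker's cherry wood flap, 250 mm from hinge to free edge, 270 mm wide, 12 mm thick: 0 = shut, level; starts at 0.35 to 0.65. Hinge on the far side, 62 mm above the table; the free edge, near the robot, is raised. The stiff hinge stays where left; pushing down near the free edge with 3 to 8 N shuts it on a firm stop, top face then 74 mm above the table.
- flap_edge (a point): middle of the flap's free edge, on its top face; moves with the flap. x axis points from the free edge to the hinge, y along the edge, z out of the top face.
- ring (a point): centre of the round opening in the flap, level with its top face, 140 mm from flap_edge towards the hinge; moves with the flap (axes as flap_edge); 74 mm above the table when shut. Opening 42 mm in diameter, edged by a flush brass ring, clear down to the socket block's face 16 mm below the shut flap's top. The hidden hole's centre is 5 to 10 mm off this centre, in any direction, not given.
- lamp_center (a point): centre of the chart lamp's grip, loose, upright, 0.24 to 0.39 kg, z up. Its grip is an aluminium cylinder 36 mm in diameter, 28 mm below to 30 mm above this point. Under it a foot plate 68 mm wide, 6 mm thick (underside 34 mm below this point), then a steel pin 12 mm in diameter, 42 mm long, the last 5 mm tapered to an 8 mm flat tip, 76 mm below this point. Home: 34 mm above the flap's top.
- lamp_rest: dark wooden tube fixed to the table, 58 mm outside diameter, 20 mm bore, 50 mm high, that holds the lamp at the start; origin at the centre of its underside.
- locker: fixed cherry wood locker, 240 (x, robot to hinge) by 260 by 62 mm high; origin under its centre. Under the ring is a socket block: flat level black face 58 mm above the table with one blind hole, 14 mm wide, 36 mm deep, hidden by a flush black dust plug on a soft spring (under 1.2 N, 30 mm travel). A pin over it pushes it down; elsewhere the face is hard. The lamp's weight holds it down.
- mug: bystander: blue mug, 76 mm in diameter, 85 mm high, handle to its +y; origin at its underside
- gps: bystander: green plastic handheld GPS case lying flat, 125 by 60 by 30 mm with a short stub aerial; origin at its underside
- clamp: bystander: steel chart clamp with spring lever, 80 by 45 by 33 mm; origin at its underside
- bottle_cap: bystander: glass bottle cap, 32 mm in diameter, 24 mm high; origin at its underside
- coaster: bystander: round grey silicone coaster, 92 mm in diameter, 5 mm thick; origin at its underside
- dividers: bystander: brass chart dividers lying flat, 140 mm long, 8 mm high; origin at the underside
- rule: bystander: clear plastic rule lying flat, 300 by 40 by 5 mm; origin at its underside
Not all that is in view belongs to the job. Leave any green, purple or red look-alike of the part that bears lamp_center alone.

How it is judged (in metres and radians):
On the way:
1. the flap is shut (value of joint flap below 0.02 rad), for 0.2 s.
At the end, for the whole second after the job is handed in: The flap is shut (under 0.02 rad) and the lamp stands still in the socket: its centre 30 to 37 mm above the flap's top face (34 mm is fully home), within 16 mm of the ring's centre horizontally, tilted less than 0.06 rad (value of joint flap below 0.02 rad and z of lamp_center in the frame of ring between 0.03 and 0.037 m and horizontal distance between lamp_center and ring below 0.016 m and angle between lamp_center's own z axis and vertical below 0.06 rad and linear speed of lamp below 0.01 m/s); the robot touches nothing.
It fails at once if a bystander is moved by more than 20 mm (distance of any of mug, gps, clamp, bottle_cap, coaster, dividers, rule from where it was at the start of the episode above 0.02 m).
It also fails if it takes over 70 s, if anything falls off the work surface, if the arm or the gripper's body presses on something with over 40 N, if the wrist force passes 120 N, or if a joint passes its speed limit or range.

## Working session

There is one attempt and no reset: what is moved stays moved. The work goes in short steps, Python scripts to look and compute and a tool call to move; the robot and the scene stay as the last step left them, time stands still between calls to the robot, and variables do not carry over. Pictures are saved under pics/ and viewed, at most 10 in all, crops included, and the job is handed in when it is done.

Besides the shell and the picture viewer there is one more tool, called after "Request:" as name(argument=value, ...) on one line, values as JSON. apply_moves: Moves the arm, as the interface text tells. Its arguments: {"type":"object","properties":{"plan":{"type":"string"},"gripper":{"type":"number"}},"required":["plan"]}

```bash
mkdir -p pics; cat > h.py <<'E'
import numpy as np, cv2
from rig import bot, capture, camera_model
def ray(name,u,v,st=None):
    m=camera_model(name); f=200/np.tan(np.radians(m["vertical_fov"])/2)
    d=np.array([(u-m["cx"])/f,(v-m["cy"])/f,1.])
    if "hand_eye" in m:
        st=st or bot.read_state(); T=np.array(m["hand_eye"]); R=np.array(st["tcp_rot"])
        return np.array(st["position"])+R@T[:3,3], R@T[:3,:3]@d
    return np.array(m["position"]), np.array(m["rotation"])@d
def onz(name,u,v,z,st=None):
    p,d=ray(name,u,v,st); return p+d*(z-p[2])/d[2]
def save(n,im): cv2.imwrite("pics/"+n+".png",im[:,:,::-1])
E
python3 - <<'E'
from h import *
a=capture("scene");b=capture("top")
save("s0",a);save("t0",b);np.save("s0.npy",a);np.save("t0.npy",b)
for n in("scene","top","wrist"):print(n,camera_model(n))
print(bot.read_state())
E
```

```text
scene {'vertical_fov': 48.3754241780463, 'cx': 318.557321603615, 'cy': 194.14217682534468, 'position': array([ 1.04376546, -0.86451404,  0.72254263]), 'rotation': array([[ 0.861571  ,  0.25747778, -0.43749354],
       [ 0.50756905, -0.4510462 ,  0.73411919],
       [-0.00831042, -0.85455399, -0.51929608]])}
top {'vertical_fov': 48.489898347669765, 'cx': 319.2980987495473, 'cy': 201.3090186381602, 'position': array([0.42772612, 0.03805308, 1.22858578]), 'rotation': array([[-0.01801181, -0.99704867,  0.07462919],
       [-0.99971012,  0.01676658, -0.01727875],
       [ 0.01597648, -0.07491877, -0.99706165]])}
wrist {'vertical_fov': 68.03811342945302, 'cx': 314.69612313738276, 'cy': 202.68288015266293, 'hand_eye': array([[-7.31305297e-04, -9.53141267e-01, -3.02524693e-01,
         8.27950851e-02],
       [ 9.99999730e-01, -6.75322875e-04, -2.89652385e-04,
        -9.99012279e-04],
       [ 7.17777962e-05, -3.02524823e-01,  9.53141504e-01,
        -1.62162907e-01],
       [ 0.00000000e+00,  0.00000000e+00,  0.00000000e+00,
         1.00000000e+00]])}
{'time_s': 0.1, 'joint_positions': array([ 5.46905808e+01,  3.02745110e+01,  8.21475779e+01, -8.89889692e-04,
        6.76906943e+01, -1.02273076e+01]), 'qvel': array([ 0.02750002, -0.1804319 , -0.08072779, -0.02407052,  0.04505751,
       -0.06610382]), 'tau': array([-6.94222072e-04, -4.40988743e+01, -1.77148211e+01,  6.34201895e-02,
        5.34134475e-02, -4.68711244e-05]), 'position': array([0.26454182, 0.56553225, 0.2216683 ]), 'tcp_rot': array([[-9.05703511e-01,  4.23910229e-01, -1.12601513e-03],
       [ 4.23911592e-01,  9.05702134e-01, -1.61463408e-03],
       [ 3.35374405e-04, -1.93971062e-03, -9.99998063e-01]]), 'force': array([0.48040295, 0.04973725, 0.18947923]), 'moment': array([-0.00201769, -0.03033458,  0.00270685]), 'grasp_force': 0.0, 'opening': 1.002594829095633}
```

View pics/s0.png

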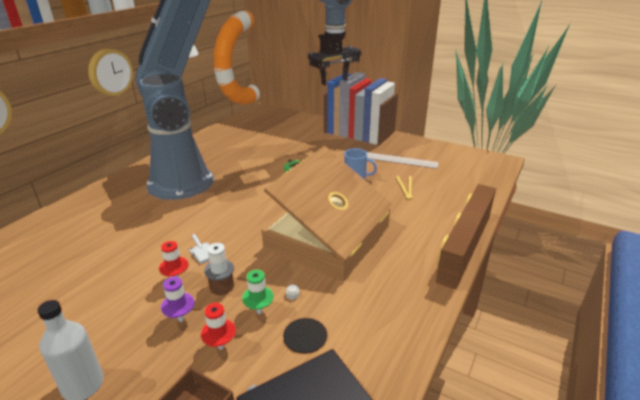

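View pics/t0.png

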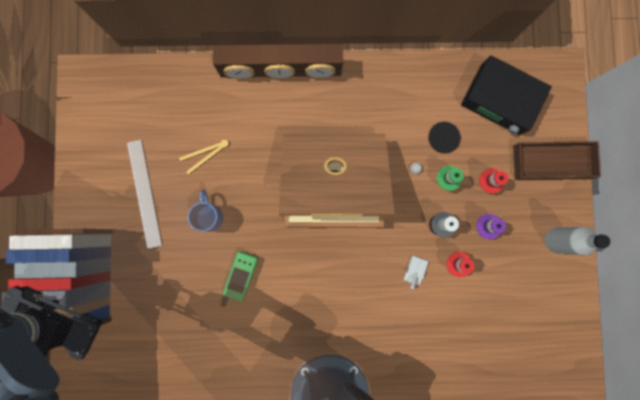

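Scene (217,262) / top (446,225): a grey-white lamp in a dark rest. Look-alikes in the scene view: red (171,257), purple (177,297), red (217,325), green (257,288). My choice is the uncoloured aluminium one in the dark tube. The flap's ring is at top (335,167) / scene (339,201), and its free edge runs along top (289–382,218).

```bash
python3 - <<'E'
from h import *
a=np.load("s0.npy");b=np.load("t0.npy")
c1=cv2.resize(a[225:305,150:270],None,fx=4,fy=4,interpolation=cv2.INTER_CUBIC)
c2=cv2.resize(b[110:280,260:480],None,fx=3,fy=3,interpolation=cv2.INTER_CUBIC)
c1=cv2.copyMakeBorder(c1,0,0,0,660-480,cv2.BORDER_CONSTANT)
save("c0",np.vstack([c1[:80*4-240+0+200],c2[:,:]])[:800] if 0 else np.vstack([cv2.resize(c1,(330,160)).repeat(1,0) if 0 else c1[:90*0+280],cv2.resize(c2,(660,510))[:510]])[:790])
save("c1",cv2.resize(b[110:280,260:480],None,fx=3,fy=3,interpolation=cv2.INTER_CUBIC))
def tri(u1,v1,u2,v2):
    p,d=ray("top",u1,v1);q,e=ray("scene",u2,v2)
    s=np.linalg.lstsq(np.c_[d,-e],q-p,rcond=None)[0]
    A=p+s[0]*d;B=q+s[1]*e
    return (A+B)/2,np.linalg.norm(A-B)
print("ring",tri(335.5,166.5,338.5,201.5))
print("edge",onz("top",335,218,.15))
for z in(.09,.114):print("lamp",onz("top",452,224.5,z),onz("scene",217,247,z))
for n,u,v in(("purple",491,227),("red",461,265),("clamp",416,271),("green",450,179),("gps",240,276),("cap",417,168),("mug",205,216)):print(n,onz("top",u,v,.03))
E
```

```text
ring (array([ 0.5988524 , -0.02271288,  0.12226408]), np.float64(0.0028522057073454067))
edge [ 0.46714145 -0.0180676   0.15      ]
lamp [ 0.44736101 -0.32212434  0.09      ] [ 0.42697333 -0.2871994   0.09      ]
lamp [ 0.44694713 -0.31453224  0.114     ] [ 0.45037572 -0.30910393  0.114     ]
purple [ 0.43975119 -0.44710012  0.03      ]
red [ 0.33913344 -0.36103386  0.03      ]
clamp [ 0.32548095 -0.23894523  0.03      ]
green [ 0.57250674 -0.34064507  0.03      ]
gps [0.32136698 0.23225466 0.03      ]
cap [ 0.60419147 -0.25127651  0.03      ]
mug [0.48299651 0.32535768 0.03      ]
```

View pics/c1.png

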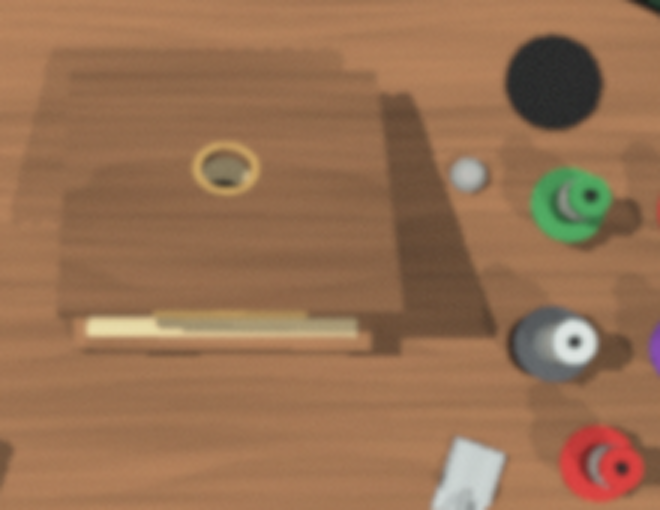

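The crop confirms the lamp in the rest is the aluminium one, with a grey foot plate at crop (556,344) and a white top at crop (574,341). The coloured ones nearby are look-alikes. The flap's free edge is at crop row 312. First I'll square the tool and go to the flap.

Request:
apply_moves(plan="0 0 -0.15 0 0 -0.0174; 0 0 -0.15 0 0 -0.0174; 0 0 -0.15 0 0 -0.0174; 0 0 -0.15 0 0 -0.0174; -0.267 -0.732 0 0 0 0; -0.267 -0.732 0 0 0 0; -0.267 -0.732 0 0 0 0; -0.267 -0.732 0 0 0 0; -0.267 -0.732 0 0 0 0; -0.267 -0.732 0 0 0 0", gripper=-1)

```text
time_s: 0.93
position: [0.3448, 0.3446, 0.2523]
tcp_rot: [[-1.0, -0.0, -0.0], [-0.0, 1.0, -0.0], [0.0, -0.0, -1.0]]
force: [1.4, 0.1, 0.4]
opening: 0.322
grasp_force: 0.0
```

Request:
apply_moves(plan="-0.267 -0.732 0 0 0 0; -0.267 -0.732 0 0 0 0; -0.267 -0.732 0 0 0 0; -0.267 -0.732 0 0 0 0; -0.267 -0.732 0 0 0 0; -0.267 -0.732 0 0 0 0; -0.267 -0.732 0 0 0 0; -0.267 -0.732 0 0 0 0; -0.267 -0.732 0 0 0 0; 0 0 0 0 0 0")

```text
time_s: 1.77
position: [0.4685, 0.0106, 0.2528]
tcp_rot: [[-1.0, 0.007, 0.004], [0.007, 1.0, -0.004], [-0.004, -0.004, -1.0]]
force: [0.5, -0.1, 1.0]
opening: 0.002
grasp_force: 0.0
```

Request:
apply_moves(plan="-0.23 -0.6 0.4 0 0 0; 0 0 0.5 0 0 0; 0 0 0.2 0 0 0; 0 0 0.2 0 0 0; 0 0 0.2 0 0 0; 0 0 0.2 0 0 0; 0 0 0.2 0 0 0; 0 0 0.2 0 0 0; 0 0 0.2 0 0 0; 0 0 0.2 0 0 0")

```text
time_s: 2.6
position: [0.4759, -0.0125, 0.1271]
tcp_rot: [[-1.0, 0.0, -0.001], [0.0, 1.0, 0.0], [0.001, 0.0, -1.0]]
force: [-0.3, -0.4, 2.4]
opening: 0.008
grasp_force: 0.8
```

Request:
apply_moves(plan="0 0 0.2 0 0 0; 0 0 0.2 0 0 0; 0 0 0.15 0 0 0; 0 0 0.06 0 0 0; 0 0 0.04 0 0 0; 0 0 0.04 0 0 0; 0 0 0 0 0 0")

```text
time_s: 3.18
position: [0.4766, -0.013, 0.093]
tcp_rot: [[-1.0, 0.0, 0.0], [0.0, 1.0, -0.0], [-0.0, -0.0, -1.0]]
force: [0.4, 0.1, 0.6]
opening: 0.004
grasp_force: 0.0
```

Request:
apply_moves(plan="0 0 0.1 0 0 0; 0 0 0.1 0 0 0; 0 0 0.06 0 0 0; 0 0 0.04 0 0 0; 0 0 0.04 0 0 0; 0 0 0.04 0 0 0; 0 0 0 0 0 0; 0 0 0 0 0 0")

```text
time_s: 3.85
position: [0.4763, -0.0131, 0.0744]
tcp_rot: [[-1.0, 0.0, -0.0], [0.0, 1.0, -0.0], [0.0, -0.0, -1.0]]
force: [-1.8, -0.4, 5.4]
opening: 0.006
grasp_force: 2.6
```

Request:
apply_moves(plan="0 0 0.04 0 0 0; 0 0 0.02 0 0 0; 0 0 0 0 0 0; 0 0 0 0 0 0")

```text
time_s: 4.18
position: [0.4763, -0.0131, 0.0741]
tcp_rot: [[-1.0, 0.0, 0.001], [0.0, 1.0, -0.001], [-0.001, -0.001, -1.0]]
force: [-6.0, 0.4, 30.8]
opening: 0.003
grasp_force: 15.6
```

Request:
apply_moves(plan="0 0 -0.2 0 0 0; 0 0 -0.7 0 0 0; 0 0 -0.7 0 0 0; -0.5 -0.05 0 0 0 0; -0.5 -0.05 0 0 0 0; -0.5 -0.05 0 0 0 0; -0.5 -0.05 0 0 0 0; -0.2 0 0 0 0 0; 0 0 0 0 0 0; 0 0 0 0 0 0", gripper=1)

```text
time_s: 5.02
position: [0.5861, -0.0229, 0.1505]
tcp_rot: [[-1.0, 0.0, -0.001], [0.0, 1.0, 0.0], [0.001, 0.0, -1.0]]
force: [-1.0, -0.7, -0.1]
opening: 0.681
grasp_force: 0.0
```

```bash
python3 - <<'E'
from h import *
st=bot.read_state();w=capture("wrist");s=capture("scene")
np.save("w1.npy",w)
import pickle;pickle.dump(st,open("w1.pkl","wb"))
print(st["position"])
# gamma-stretched view
g=(255*(w/255.)**0.5).astype(np.uint8)
save("w1",g)
E
```

```text
[ 0.58605802 -0.02293535  0.15048437]
```

View pics/w1.png

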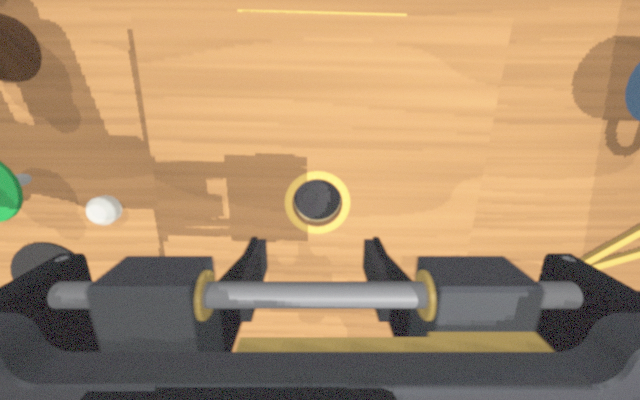

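The wrist view shows the shut flap, the brass ring centred at about (318,202), and the black socket face inside it with a faint lighter edge at (318,205). I'll measure the ring and enlarge the face with its contrast stretched.

```bash
python3 - <<'E'
from h import *
import pickle
w=np.load("w1.npy");st=pickle.load(open("w1.pkl","rb"))
hsv=cv2.cvtColor(w,cv2.COLOR_RGB2HSV)
roi=np.zeros(w.shape[:2],np.uint8);roi[160:245,270:365]=1
print(hsv[202,290:300:3],hsv[202,240])
m=((hsv[...,1]>130)&(hsv[...,0]>20)&(hsv[...,0]<35)).astype(np.uint8)*roi
c=max(cv2.findContours(m,0,2)[0],key=cv2.contourArea)
e=cv2.fitEllipse(c);print(e,cv2.contourArea(c))
print("ring",onz("wrist",*e[0],.074,st))
# yaw of locker: brass line on row ~12
g=cv2.GaussianBlur(cv2.cvtColor(w,cv2.COLOR_RGB2GRAY),(3,3),0).astype(float)
k=g[170:232,285:351]
k=np.clip((k-15)/(75-15),0,1)*255
print(np.percentile(g[185:215,300:335],[5,25,50,75,95]))
lines=(hsv[...,1]>100)&(hsv[...,0]>20)&(hsv[...,0]<35);lines[30:]=0
ys,xs=np.nonzero(lines);print("line",np.polyfit(xs,ys,1))
save("h1",cv2.resize(k.astype(np.uint8),None,fx=9,fy=9,interpolation=cv2.INTER_CUBIC)[...,None].repeat(3,2))
E
```

```text
[[ 19 190 203]
 [ 14 162  88]
 [158  35  29]
 [165  15  35]] [ 13 178 133]
((318.75970458984375, 201.8842010498047), (56.47674560546875, 58.370201110839844), 179.89801025390625) 677.0
ring [ 0.57771994 -0.02079214  0.074     ]
[22. 33. 36. 39. 42.]
line [0.02609254 3.78209101]
```

View pics/h1.png

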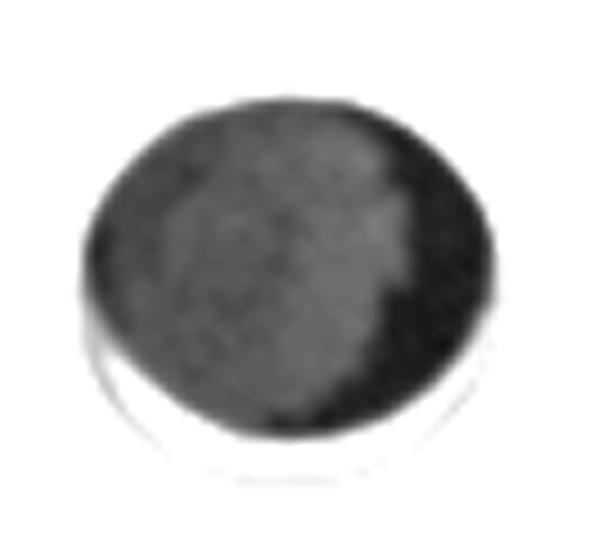

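The face shows a cast shadow on the right and a faint darker disc at about crop (235,265), roughly the size of the plug (expected diameter about 126 px). I'll average several frames to confirm it.

```bash
python3 - <<'E'
from h import *
st=bot.read_state()
a=np.mean([capture("wrist").astype(float) for _ in range(24)],0)
np.save("w2.npy",a);import pickle;pickle.dump(st,open("w2.pkl","wb"))
g=a.mean(2);k=g[170:232,285:351]
lo,hi=np.percentile(g[190:215,300:325],[2,98]);print(lo,hi)
k=np.clip((k-lo+2)/(hi-lo+6),0,1)*255
save("h2",cv2.resize(k.astype(np.uint8),None,fx=9,fy=9,interpolation=cv2.INTER_CUBIC)[...,None].repeat(3,2))
# disc fit: inner disc radius r vs surrounding annulus
f=g
yy,xx=np.mgrid[:400,:640]
P=lambda u,v:onz("wrist",u,v,.058,st)
s=np.linalg.norm(P(318,200)-P(319,200));print("m/px",s)
R=.007/s; ok=(f>lo-4)&(f<hi+4)
best=[]
for v in np.arange(186,216,.5):
  for u in np.arange(298,326,.5):
    d=np.hypot(xx-u,yy-v)
    i=(d<R-.7);o=(d>R+.7)&(d<R+3.5)
    if ok[i].mean()<.97 or ok[o].mean()<.6: continue
    o&=ok
    best.append(((f[o].mean()-f[i].mean())/np.hypot(f[o].std(),f[i].std()),u,v))
best.sort();best=best[::-1][:6]
for b in best:print(b,P(b[1],b[2]))
E
```

```text
19.096666666666668 39.905555555555544
m/px 0.0008992120006623763
(np.float64(1.002148528555928), np.float64(301.5), np.float64(197.0)) [ 0.57674472 -0.03579055  0.058     ]
(np.float64(0.9956185441657691), np.float64(301.5), np.float64(196.0)) [ 0.57581168 -0.03577703  0.058     ]
(np.float64(0.9490215361879899), np.float64(301.5), np.float64(198.0)) [ 0.57767974 -0.03580411  0.058     ]
(np.float64(0.945669531201416), np.float64(301.5), np.float64(201.0)) [ 0.58049669 -0.03584494  0.058     ]
(np.float64(0.939545916856611), np.float64(301.5), np.float64(200.0)) [ 0.57955571 -0.0358313   0.058     ]
(np.float64(0.9313726721925888), np.float64(301.5), np.float64(199.0)) [ 0.57861673 -0.03581769  0.058     ]
```

View pics/h2.png

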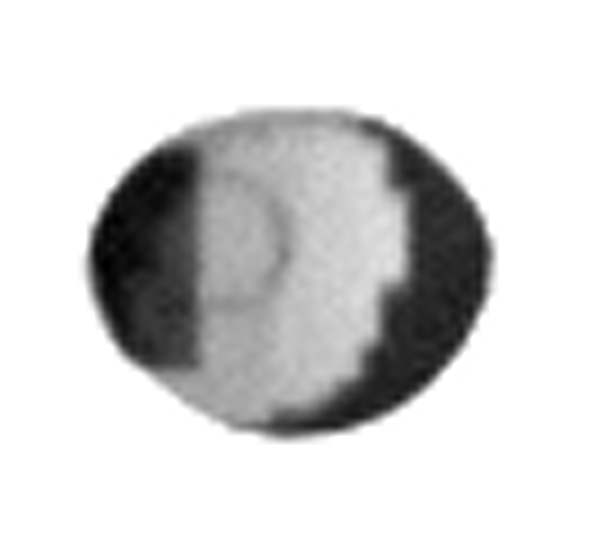

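A faint circle is clear now: the plug outline, centred at crop (216,238) with radius about 68, which is image pixel (308.6,196.0).

```bash
python3 - <<'E'
from h import *
import pickle
a=np.load("w2.npy");st=pickle.load(open("w2.pkl","rb"))
print(st["position"],bot.read_state()["time_s"])
print("hole",onz("wrist",308.6,196.0,.058,st))
hsv=cv2.cvtColor(a.astype(np.uint8),cv2.COLOR_RGB2HSV)
m=((hsv[...,2]>120)&(hsv[...,0]>18)&(hsv[...,0]<35)).astype(np.uint8);m[:150]=0;m[250:]=0;m[:,:270]=0;m[:,365:]=0
ys,xs=np.nonzero(m);print("extent",xs.min(),xs.max(),ys.min(),ys.max())
print("ring",onz("wrist",(xs.min()+xs.max())/2,(ys.min()+ys.max())/2,.074,st))
E
```

```text
[ 0.58478855 -0.02269835  0.15050837] 6.3167
hole [ 0.57581944 -0.02941976  0.058     ]
extent 286 349 171 233
ring [ 0.57646221 -0.0215993   0.074     ]
```

Request:
apply_moves(plan="0 0 -0.5 0 0 0; 0.3 -0.65 -0.5 0 0 0; 0.3 -0.65 0 0 0 0; 0.3 -0.65 0 0 0 0; 0.3 -0.65 0 0 0 0; 0.3 -0.65 0 0 0 0; 0.3 -0.65 0 0 0 0; 0.3 -0.65 0 0 0 0; 0.3 -0.65 0 0 0 0; 0.3 -0.65 0 0 0 0")

```text
time_s: 7.15
position: [0.451, -0.3155, 0.2001]
tcp_rot: [[-1.0, 0.001, 0.0], [0.001, 1.0, -0.0], [-0.0, -0.0, -1.0]]
force: [0.5, -0.3, 0.4]
opening: 1.002
grasp_force: 0.0
```

Request:
apply_moves(plan="0 0 0 0 0 0; 0 0 0 0 0 0; 0 0 0 0 0 0")

```text
time_s: 7.4
position: [0.4517, -0.3137, 0.1998]
tcp_rot: [[-1.0, 0.001, -0.0], [0.001, 1.0, 0.001], [0.0, 0.001, -1.0]]
force: [-0.6, 0.7, -1.2]
opening: 1.001
grasp_force: 0.0
```

```bash
python3 - <<'E'
from h import *
import pickle
st=bot.read_state();w=capture("wrist")
np.save("w3.npy",w);pickle.dump(st,open("w3.pkl","wb"))
save("w3",w);print(st["position"])
E
```

```text
[ 0.45170363 -0.31368537  0.19976068]
```

View pics/w3.png

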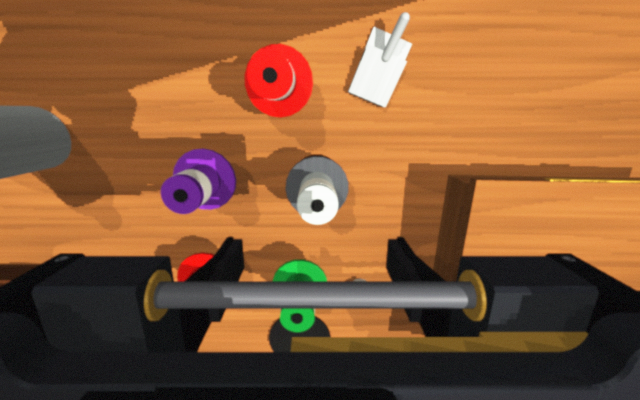

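The lamp: grey foot plate centred at about (317,185), with a white top disc centred at about (318,205). Its fingers' path is clear of the purple and green ones.

```bash
python3 - <<'E'
from h import *
import pickle
st=pickle.load(open("w3.pkl","rb"));w=np.load("w3.npy")
hsv=cv2.cvtColor(w,cv2.COLOR_RGB2HSV)
m=((hsv[...,1]<40)&(hsv[...,2]>60)).astype(np.uint8);m[:145]=0;m[235:]=0;m[:,:270]=0;m[:,370:]=0
ys,xs=np.nonzero(m);print(xs.min(),xs.max(),ys.min(),ys.max())
t=((hsv[...,1]<40)&(hsv[...,2]>225)).astype(np.uint8)*m
c=max(cv2.findContours(t,0,2)[0],key=cv2.contourArea);e=cv2.fitEllipse(cv2.convexHull(c));print(e)
s=onz("wrist",300,205,.114,st)-onz("wrist",301,205,.114,st);print("top dia mm",np.linalg.norm(s)*1000*np.array(e[1]))
print("top",onz("wrist",*e[0],.114,st))
print("plate",onz("wrist",(xs.min()+xs.max())/2,ys.min()+ (xs.max()-xs.min())/2*.98,.056,st))
E
```

```text
286 347 156 223
((317.843505859375, 204.382080078125), (38.77510070800781, 39.363643646240234), 49.75160598754883)
top dia mm [34.12096185 34.63886253]
top [ 0.44864062 -0.31214616  0.114     ]
plate [ 0.44671272 -0.31294428  0.056     ]
```

Request:
apply_moves(plan="0.06 0.03 0 0 0 0; 0 0 0.5 0 0 0; 0 0 0.5 0 0 0; 0 0 0.5 0 0 0; 0 0 0.4 0 0 0; 0 0 0.3 0 0 0; 0 0 0.2 0 0 0; 0 0 0.1 0 0 0; 0 0 0.12 0 0 0; 0 0 0 0 0 0")

```text
time_s: 8.28
position: [0.449, -0.312, 0.0685]
tcp_rot: [[-1.0, -0.0, -0.0], [-0.0, 1.0, 0.0], [0.0, 0.0, -1.0]]
force: [0.8, 0.2, 0.9]
opening: 1.001
grasp_force: 0.0
```

Request:
apply_moves(plan="0 0 0 0 0 0; 0 0 0 0 0 0; 0 0 0 0 0 0; 0 0 0 0 0 0; 0 0 0 0 0 0; 0 0 0 0 0 0; 0 0 0 0 0 0; 0 0 0 0 0 0; 0 0 0 0 0 0; 0 0 0 0 0 0", gripper=-1)

```text
time_s: 9.12
position: [0.4488, -0.3123, 0.0689]
tcp_rot: [[-1.0, 0.001, -0.0], [0.001, 1.0, 0.001], [0.0, 0.001, -1.0]]
force: [-1.3, 0.6, 1.3]
opening: 0.404
grasp_force: 30.0
```

Request:
apply_moves(plan="0 0 -0.15 0 0 0; 0 0 -0.3 0 0 0; 0 0 -0.45 0 0 0; 0 0 -0.5 0 0 0; 0 0 -0.5 0 0 0; 0 0 -0.5 0 0 0; -0.254 0.566 0 0 0 0; -0.254 0.566 0 0 0 0; -0.254 0.566 0 0 0 0; -0.254 0.566 0 0 0 0")

```text
time_s: 9.95
position: [0.4994, -0.198, 0.1889]
tcp_rot: [[-1.0, 0.001, -0.001], [0.001, 1.0, 0.001], [0.001, 0.001, -1.0]]
force: [0.3, -0.5, -4.0]
opening: 0.409
grasp_force: 30.0
```

Request:
apply_moves(plan="-0.254 0.566 0 0 0 0; -0.254 0.566 0 0 0 0; -0.254 0.566 0 0 0 0; -0.254 0.566 0 0 0 0; -0.254 0.566 0 0 0 0; -0.254 0.566 0 0 0 0; 0 0 0 0 0 0; 0 0 0 0 0 0; 0 0 0 0 0 0")

```text
time_s: 10.7
position: [0.5752, -0.0296, 0.1885]
tcp_rot: [[-1.0, -0.0, -0.002], [-0.0, 1.0, -0.0], [0.002, -0.0, -1.0]]
force: [0.9, -0.2, -3.7]
opening: 0.407
grasp_force: 30.0
```

```bash
python3 - <<'E'
from h import *
st=bot.read_state();w=capture("wrist");np.save("w4.npy",w);save("w4",w);print(st["position"],st["force"])
E
```

```text
[ 0.57522017 -0.02959803  0.18846551] [ 0.90478925 -0.20384676 -3.70654507]
```

View pics/w4.png

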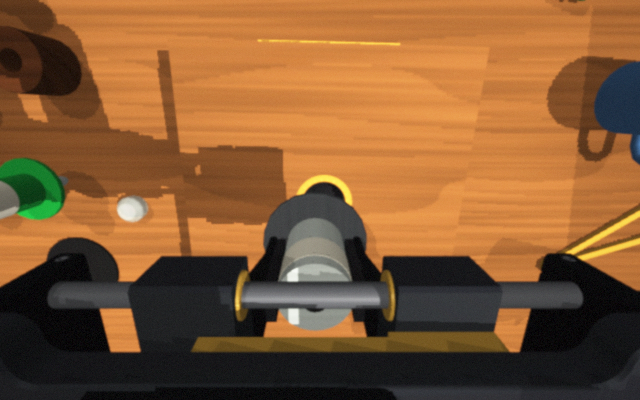

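The lamp is held upright, with its foot plate centred at (315,235) and the ring visible behind it at (325,190). Descending to just above the socket face.

Request:
apply_moves(plan="0 0 0.4 0 0 0; 0 0 0.4 0 0 0; 0 0 0.3 0 0 0; 0 0 0.15 0 0 0; 0 0 0.05 0 0 0; 0 0 0.04 0 0 0; 0 0 0 0 0 0; 0 0 0 0 0 0")

```text
time_s: 11.42
position: [0.5767, -0.0301, 0.1228]
tcp_rot: [[-1.0, 0.001, 0.002], [0.001, 1.0, -0.0], [-0.002, -0.0, -1.0]]
force: [0.3, 0.1, -3.5]
opening: 0.408
grasp_force: 30.0
```

Request:
apply_moves(plan="0 0 0.02 0 0 0; 0 0 0.02 0 0 0; 0 0 0.02 0 0 0; 0 0 0.02 0 0 0; 0 0 0 0 0 0; 0 0 0 0 0 0")

```text
time_s: 11.92
position: [0.5762, -0.0296, 0.118]
tcp_rot: [[-1.0, 0.0, 0.0], [0.0, 1.0, -0.0], [-0.0, -0.0, -1.0]]
force: [1.0, 0.2, -3.1]
opening: 0.408
grasp_force: 30.0
```

Request:
apply_moves(plan="0 0 0.02 0 0 0; 0 0 0.02 0 0 0; 0 0 0.02 0 0 0; 0 0 0 0 0 0; 0 0 0 0 0 0")

```text
time_s: 12.33
position: [0.5763, -0.0295, 0.115]
tcp_rot: [[-1.0, 0.001, 0.001], [0.001, 1.0, 0.0], [-0.001, 0.0, -1.0]]
force: [0.6, 0.1, -3.2]
opening: 0.408
grasp_force: 30.0
```

Free descent past the face, so it looks like the tip is in the hole. I'll continue in small steps.

Request:
apply_moves(plan="0 0 0.03 0 0 0; 0 0 0.03 0 0 0; 0 0 0.03 0 0 0; 0 0 0.03 0 0 0; 0 0 0 0 0 0; 0 0 0 0 0 0")

```text
time_s: 12.83
position: [0.5768, -0.0294, 0.1088]
tcp_rot: [[-1.0, 0.001, 0.001], [0.001, 1.0, 0.0], [-0.001, 0.0, -1.0]]
force: [3.4, 2.7, -3.8]
opening: 0.405
grasp_force: 30.0
```

Request:
apply_moves(plan="-0.008 0.006 0 0 0 0; -0.004 0.004 0.03 0 0 0; 0 0 0.03 0 0 0; 0 0 0.03 0 0 0; 0 0 0 0 0 0; 0 0 0 0 0 0")

```text
time_s: 13.33
position: [0.5768, -0.0292, 0.1042]
tcp_rot: [[-1.0, 0.0, 0.0], [0.0, 1.0, -0.0], [-0.0, -0.0, -1.0]]
force: [2.5, 2.2, -3.5]
opening: 0.406
grasp_force: 30.0
```

Request:
apply_moves(plan="-0.006 0.006 0 0 0 0; -0.004 0.004 0.03 0 0 0; 0 0 0.03 0 0 0; 0 0 0.03 0 0 0; 0 0 0.03 0 0 0; 0 0 0.03 0 0 0; 0 0 0 0 0 0; 0 0 0 0 0 0")

```text
time_s: 14.0
position: [0.5768, -0.0287, 0.0965]
tcp_rot: [[-1.0, 0.0, -0.001], [0.0, 1.0, -0.0], [0.001, -0.0, -1.0]]
force: [1.1, -1.1, -4.0]
opening: 0.408
grasp_force: 30.0
```

Nearly home (expected TCP z about 0.0925).

Request:
apply_moves(plan="0 -0.003 0.03 0 0 0; 0 0 0.02 0 0 0; 0 0 0.02 0 0 0; 0 0 0.02 0 0 0; 0 0 0 0 0 0; 0 0 0 0 0 0")

```text
time_s: 14.5
position: [0.577, -0.0288, 0.0929]
tcp_rot: [[-1.0, 0.0, -0.0], [0.0, 1.0, -0.0], [0.0, -0.0, -1.0]]
force: [-1.7, 0.0, 3.5]
opening: 0.407
grasp_force: 30.0
```

The plate has seated (contact force about +7 N), so I'll release and retreat.

Request:
apply_moves(plan="0 0 0 0 0 0; 0 0 0 0 0 0; 0 0 0 0 0 0; 0 0 0 0 0 0; 0 0 0 0 0 0; 0 0 0 0 0 0; 0 0 0 0 0 0; 0 0 0 0 0 0", gripper=1)

```text
time_s: 15.17
position: [0.5772, -0.0288, 0.0924]
tcp_rot: [[-1.0, 0.001, -0.0], [0.001, 1.0, -0.0], [0.0, -0.0, -1.0]]
force: [-0.3, 0.2, -0.8]
opening: 0.924
grasp_force: 0.0
```

Request:
apply_moves(plan="0 0 -0.1 0 0 0; 0 0 -0.3 0 0 0; 0 0 -0.5 0 0 0; 0 0 -0.5 0 0 0; 0 0 -0.5 0 0 0; 0 0 -0.5 0 0 0; 0 0 -0.5 0 0 0; 0 0 0 0 0 0; 0 0 0 0 0 0")

```text
time_s: 15.92
position: [0.5781, -0.0289, 0.2394]
tcp_rot: [[-1.0, 0.0, 0.004], [0.0, 1.0, -0.001], [-0.004, -0.001, -1.0]]
force: [-0.4, -0.1, -1.1]
opening: 0.996
grasp_force: 0.0
```

```bash
python3 - <<'E'
from h import *
st=bot.read_state();w=capture("wrist");s=capture("scene");print(st["position"],st["force"])
save("f",np.hstack([cv2.resize(w[100:350,200:440],(400,416)),cv2.resize(s[130:290,240:400],(400,416),interpolation=cv2.INTER_CUBIC)]))
E
```

```text
[ 0.57808999 -0.02894144  0.23938532] [-0.43590341 -0.05952009 -1.06218721]
```

View pics/f.png

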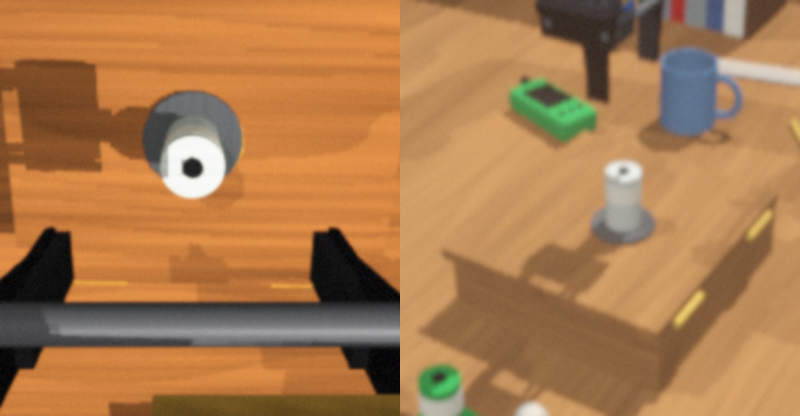

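The lamp stands upright with its plate flat on the shut flap (wrist crop (192,135), scene crop (622,205)), and the gripper is clear of it.

```bash
python3 -c "
from rig import bot
print(bot.hand_in())"
```

```text
the job is handed in; nothing more can be done
None
```

The flap is shut and the lamp stands upright in the hidden socket with its foot plate flat on the flap; the gripper is clear, no bystander was touched as far as I could see, and I handed the job in at about 16 s (no verdict was returned).

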